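# Free the slotted washer of a lapping machine held by a left-hand knob

### The job

Loosen the black knob on the lapping machine: it has a left-hand thread, so turn it clockwise seen from above until it reaches its stop, never tightening it; it rises as it turns, so let your hand rise with it and never pull up or press down hard on its delicate sprung arbor. Then take the slotted brass washer by its red lug, raise it gently out of its pocket without forcing it against the knob, draw it out sideways, and lay it down gently, flat, in the blue tray. Leave the other things where they are.

Things in the scene. Friction and masses are not known exactly. Their poses are not given: they have to be found in the camera images.
- lap: Bench lapping machine, fixed: grey housing 200 x 200 x 86 mm high, on it a blue wheel of radius 85 mm (top 108 mm above the table) and a steel hub of radius 46 mm (flat seat 114 mm above the table). Origin under the centre, on the table, below the wheel's axis. Its x axis points away from the washer's lug, z up.
- hub (a point): Centre of the hub's flat seat, on the wheel's vertical axis; axes as the machine's. Around the washer on the seat stands a rectangular rim 8 mm high (inside 56 mm along x, 50 mm along y): the washer's pocket. A brass arbor of radius 8 mm stands on the axis and carries the knob.
- knob_grip (a point): Round black ribbed knob, diameter 42 mm, white mark on top. This point is on its axis, 23 mm above its underside, 14 mm below its flat top: a good height to grip. Its steel flange at the underside (diameter 40 mm) holds the washer down; when tight it lies 9 mm above the seat. Turned clockwise seen from above it rises 3 mm per radian (fast thread), this point too; a gripping hand must rise with it.
- knob (a joint): Turn of the knob, rad: 0 when tight on the washer, growing as it is turned clockwise seen from above (loosening), stop at 3.6 (underside then 10.8 mm above the washer). Starts at 0.1 to 0.35. It turns stiffly (about 0.3 N m) and stays where it is left.
- arbor (a joint): Up (+) or down (-) deflection, m, of the arbor that carries the knob: it floats on a stiff spring bearing and gives 1 mm for each 10 N of pull or push along its axis; 0 when unloaded. More than 1.4 mm either way (14 N) harms the bearing. It shows, with noise, how hard the hand pulls or presses on the knob.
- washer_lug (a point): Centre of the upright red plastic lug, the washer's handle: 18 mm along x, 12 mm along y, 44 mm high, its foot level with the washer's underside and 6 mm above the wheel. Axes are the washer's: z up, x from the lug towards the knob. To come out, the washer is raised over 8 mm (the rim) but under 10.8 mm (the loosened knob's flange), then drawn 50 mm or more along -x before it is raised further.
- washer_mid (a point): Middle of the washer's length, 43.5 mm along +x from the lug's centre, 4.5 mm above the underside (axes as the lug's). The washer is 105 mm long, about 140 g: a brass fork 9 mm thick, 46 mm wide, 45 to 96 mm along +x from the lug's centre, with a 19 mm slot open towards +x that straddles the arbor (72 mm from the lug), and a neck 12 mm wide over the rim to the lug.
- tray: Open blue plastic tray, fixed: 170 mm along x, 150 mm along y, 24 mm high, walls and floor 4 to 5 mm thick. Origin at the centre of its underside, on the table. Empty; it stands on one or the other side of the machine.
- rack: Wooden block 55 x 170 x 34 mm with small mounted specimens on top (50 mm high in all), fixed, on the side opposite the tray; origin under its centre. Leave it alone.
- specimen_a: Small specimen on a steel foot, 24 mm wide, 20 mm high, loose in front of the machine; origin under its centre. Leave it alone.
- specimen_b: Another specimen, same size. Leave it alone.
- case: Clear plastic case 110 x 140 x 49 mm, behind the tray or rack at the left; origin under its centre. Leave it alone.
- perf_plate: Black perforated plate 120 x 130 x 14 mm with brass studs, behind the tray or rack at the right; origin under its centre. Leave it alone.
- scraper: Scraper with a red handle, 200 mm long, lying behind the machine. Leave it alone.
- paste_jar: Jar of diameter 60 mm, 65 mm high, behind the machine. Leave it alone.
- plug: Upright steel plug of diameter 26 mm, 50 mm high, behind the machine at the right. Leave it alone.

How it is judged:
By the outcome, as a careful person would: the job done as asked, in the order asked, and still so for the second after the job is handed in, with the robot touching nothing.
It also fails if it takes over 72 s, if anything falls off the work surface, if the arm or the gripper's body presses on something with over 40 N, if the wrist force passes 120 N, or if a joint passes its speed limit or range.

### The arm

A 6-joint arm with a two-finger parallel gripper is mounted at the origin on the work surface. World frame = base frame: x ahead of the robot, y to its left, z up, the work surface at z = 0. Lengths are in m, angles in rad, forces in N, time in s.
With the tool pointing down it reaches from about 0.3 to 0.875 m from the base axis. Payload 6.4 kg.
Tool frame: the origin (TCP) lies midway between the tips of the shut fingers; the grasp point (between the pads) lies 19 mm behind it; z points along the fingers, y is the direction in which the jaws open and shut (so a half turn about z gives the same grasp; the last joint's range is limited). The gripper opens to 85 mm and grips with 20 to 120 N. Pads are 22 mm wide; open, the fingers measure 114 mm over their backs; the gripper's body (76 mm by 85 mm) begins 54 mm behind the grasp point. The pads swing forward as they close: fully open they stand 13 mm farther back than shut.
Start: joints at [-1.446, 0.181, 1.607, -0, 1.354, -0.206], TCP at [0.187, -0.544, 0.198] pointing down, gripper open.
Joint ranges: [-2.99, 2.99], [-0.89, 2.07], [0.3, 2.58], [-1.14, 4.28], [0, 2.63], [-3.12, 3.12]. Speed limits (rad/s): [2.57, 2.57, 3.01, 3.14, 3.14, 3.14].

### API

Orientations are given as a unit quaternion [w, x, y, z].
In Python, from bench import ctrl, optics, ticket gives the robot as it stands. The module is installed in compiled form; this text tells all that it offers.
- The arm moves only by the tool step_arm, never from a script. Its argument "targets" is text: rows parted by semicolons, each of 6 numbers parted by spaces: the shift along the tool's x, y, z in mm, then the turn, a rotation vector about the tool's x, y, z in rad. In form: dx dy dz rx ry rz; .... A call has 1 to 8 rows; each row is the pose to reach, as a shift and turn from the pose commanded when the call began, along the tool's axes at that moment; what a row does not reach only later rows make up. A row lasts 1/8 s, in which the tool goes at most 62.5 mm and 10.7 degrees, less where a joint would pass 70% of its speed; a pose out of reach is approached as far as the arm can. A call with a gripper value outside its range is refused whole. "grip" is the opening in per cent of the stroke, from 0 (shut) to 100 (fully open), set as the call begins (left out, the last holds). The fingers move at their own pace and stop on an object; the grip force is fixed at half the most. Time passes only in rows, so rows that repeat a pose let the fingers close. It gives the time, the measured TCP pose, the force and the opening at its end, in the units of the state.
- ctrl.get_obs(): the state, without advancing time (a new reading comes with each control period).
- optics.camera(name): name is "side" or "top" or "wrist"; returns a dict with "image" (420x560x3 uint8, red, green, blue), "mtx" (3x3 intrinsics, pixels), "xyz" and "orientation" of the camera in the world. Camera axes: x right, y up, looking along -z (the intrinsics and any distortion apply to the point x, -y, -z); pixel columns grow to the right and rows downward; lengths in m; the calibration is good to about 2 mm. A picture is of the moment at which its call begins. There is no depth.
- ticket.hand_in(): hands the job in, once; it reports no verdict.
The state is a dict: "time_s": time; "q": joint angles; "dq": joint speeds; "joint_efforts": joint torques, N m; "eef_pos": TCP position; "eef_rot": TCP orientation; "wrist_force": force on the tool from outside, world axes, zero at the start; "torque": the same for the moment, N m; "opening": opening from 0.0 (shut) to 1.0 (fully open).
Only numpy, scipy, OpenCV 4.12 (cv2) and the standard library are available. Lean on these libraries where they do the work, as an engineer would, in place of code of your own. Each camera call takes 0.05 s, during which the arm holds its last target.

## Working session

There is one attempt and no reset: what is moved stays moved. The work goes in short steps, Python scripts to look and compute and a tool call to move; the robot and the scene stay as the last step left them, time stands still between calls to the robot, and variables do not carry over. Pictures are saved under pics/ and viewed, and the job is handed in when it is done.

Besides the shell and the picture viewer there is one more tool, called as a command line: name --argument value ..., lists and objects as JSON in quotes. step_arm: Moves the arm, as the interface text tells. Its arguments: {"type":"object","properties":{"targets":{"type":"string"},"grip":{"type":"number"}},"required":["targets"]}

```bash
mkdir -p pics; cat > h.py <<'E'
import numpy as np, cv2
from bench import ctrl, optics, ticket
from scipy.spatial.transform import Rotation as R
def q2R(q): return R.from_quat([q[1],q[2],q[3],q[0]]).as_matrix()
def cam(n,f=None):
    c=optics.camera(n)
    if f: cv2.imwrite('pics/'+f,c['image'][:,:,::-1])
    return c
def ray(c,u,v):
    K=np.array(c['mtx']); d=np.linalg.inv(K)@np.array([u,v,1.]); d=np.array([d[0],-d[1],-d[2]])
    return np.array(c['xyz']),q2R(c['orientation'])@d
def onz(c,u,v,z):
    o,d=ray(c,u,v); return o+d*(z-o[2])/d[2]
def proj(c,p):
    x=q2R(c['orientation']).T@(np.array(p)-np.array(c['xyz'])); y=np.array(c['mtx'])@np.array([x[0],-x[1],-x[2]]); return y[:2]/y[2]
E
python3 - <<'E'
from h import *
for n in ['side','top','wrist']:
    c=cam(n,n+'0.png'); print(n,c['xyz'],c['orientation'],c['mtx'],[k for k in c])
print(ctrl.get_obs())
E
```

```text
side [ 0.42958379 -0.97038407  0.80465854] [ 0.88595335  0.45695241 -0.03488792 -0.0711617 ] [[473.78432511   0.         275.54872641]
 [  0.         473.78432511 202.69637504]
 [  0.           0.           1.        ]] ['image', 'mtx', 'xyz', 'orientation']
top [0.52733072 0.00438688 1.22884454] [ 0.70739942  0.02137571 -0.01240864 -0.70638175] [[399.93032669   0.         274.3330019 ]
 [  0.         399.93032669 205.52678036]
 [  0.           0.           1.        ]] ['image', 'mtx', 'xyz', 'orientation']
wrist [ 0.26543925 -0.51652881  0.37293737] [ 0.80295047 -0.13254423  0.09560726 -0.57320312] [[364.19841494   0.         280.75649808]
 [  0.         364.19841494 206.61043205]
 [  0.           0.           1.        ]] ['image', 'mtx', 'xyz', 'orientation']
{'time_s': 0.15, 'q': array([-1.44627824e+00,  1.81393201e-01,  1.60775056e+00,  1.30121477e-05,
        1.35379020e+00, -2.06319453e-01]), 'dq': array([-0.0004665 , -0.00112843, -0.00321417,  0.00174182,  0.00037073,
        0.00132665]), 'joint_efforts': array([ 1.25058508e-03, -4.45259678e+01, -3.51691425e+01, -2.96085409e-04,
        5.84095411e-03,  2.85616164e-05]), 'eef_pos': array([ 0.18673333, -0.54335712,  0.19699172]), 'eef_rot': array([-6.69834166e-04,  9.86349494e-01,  1.64663978e-01,  3.37698205e-05]), 'wrist_force': array([0.29244821, 0.04816715, 0.42030689]), 'torque': array([ 0.01724053, -0.05331351, -0.03689318]), 'opening': 1.000711642471418}
```

View pics/side0.png

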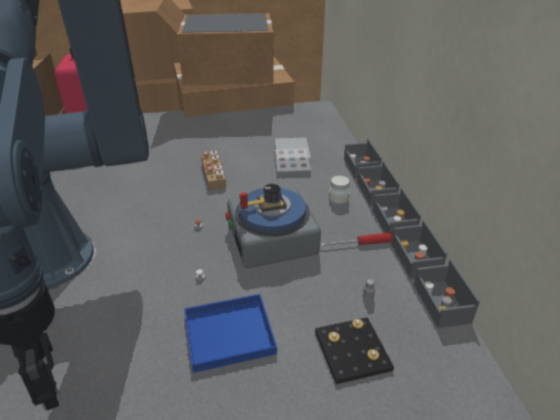

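View pics/top0.png

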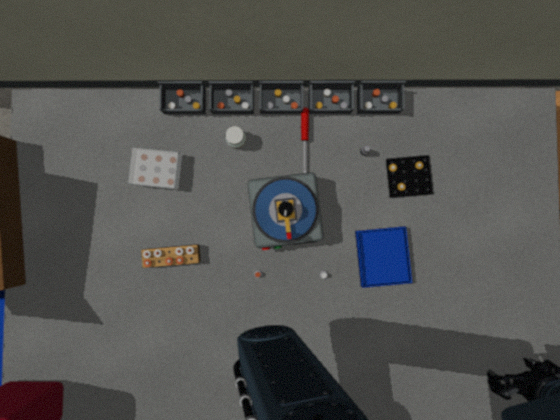

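View pics/wrist0.png

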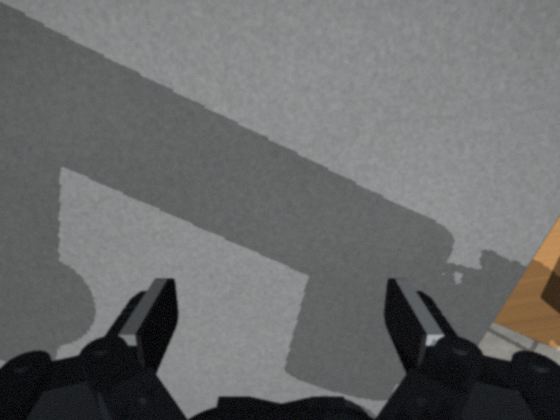

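The side and top views show the machine near top pixel (285,210), with the lug at (289,236) and the tray at (384,257). I'll enlarge the machine next.

```bash
python3 - <<'E'
from h import *
t=cv2.imread('pics/top0.png'); s=cv2.imread('pics/side0.png')
a=cv2.resize(t[165:255,240:330],(400,400),interpolation=cv2.INTER_CUBIC)
b=cv2.resize(s[165:265,225:325],(400,400),interpolation=cv2.INTER_CUBIC)
cv2.imwrite('pics/z0.png',np.hstack([a,b]))
for n,im in(('top',t),('side',s)):
    hsv=cv2.cvtColor(im,cv2.COLOR_BGR2HSV)
    red=cv2.inRange(hsv,(0,150,70),(6,255,255))|cv2.inRange(hsv,(172,150,70),(180,255,255))
    blue=cv2.inRange(hsv,(105,90,30),(125,255,255)); 
    blk=cv2.inRange(im,(0,0,0),(40,40,40))
    for l,m in(('red',red),('blue',blue),('blk',blk)):
        k,_,st,ce=cv2.connectedComponentsWithStats(m)
        for i in range(1,k):
            if st[i,4]>8 and 120<ce[i,0]<460 and 100<ce[i,1]<370: print(n,l,st[i],ce[i].round(1))
E
```

```text
top red [301 108   8  32 235] [304.5 124. ]
top red [287 232   5   7  26] [288.8 235.3]
top red [262 247   7   3  14] [265.3 248.1]
top blue [ 255  179   61   61 1832] [284.7 208.1]
top blue [ 355  226   58   62 2989] [383.5 256.7]
top blk [211 110  43   4 125] [231.8 111.9]
top blk [260 110  42   4 117] [279.5 111.9]
top blk [309 110  43   4 117] [330.2 111.9]
top blk [ 387  156   46   41 1410] [409.9 176.7]
top blk [312 193   5   8  12] [314.2 196.7]
top blk [314 201   5  21  32] [316.6 211.3]
top blk [279 202  14  14 129] [285.6 207.8]
top blk [295 223  20  17  38] [305.4 232.6]
top blk [234 360  11  18 122] [238.  369.6]
side red [241 194   5   3  13] [242.8 194.8]
side red [227 213   2   5   9] [227.4 215.2]
side red [359 233  33  10 227] [375.9 237.9]
side blue [248 189  15  11  89] [254.9 194. ]
side blue [ 239  189   66   42 1120] [276.9 214.8]
side blue [ 184  294   93   79 5300] [228.3 332.4]
side blk [235 236   6  16  25] [237.8 243.4]
```

View pics/z0.png

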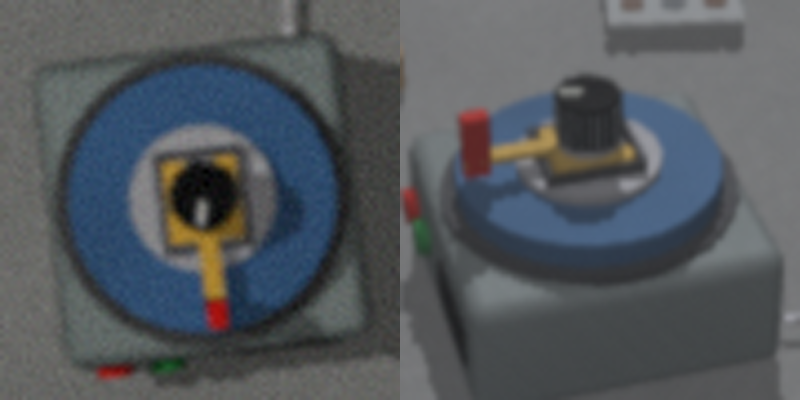

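```bash
python3 - <<'E'
from h import *
c=optics.camera('top'); s=optics.camera('side')
print('wheel',onz(c,284.7,208.5,.108)); k=onz(c,285.2,209,.155); print('knob',k, proj(s,[k[0],k[1],.16]))
l=onz(c,289,235.5,.155); print('lug',l,proj(s,[l[0],l[1],.158]))
print('tray',onz(c,383.5,256.7,.02), 'red btn',onz(c,265,248,.06))
hsv=cv2.cvtColor(c['image'][:,:,::-1],cv2.COLOR_BGR2HSV)
m=cv2.inRange(hsv,(105,90,30),(125,255,255)); m[:,:345]=0
cs,_=cv2.findContours(m,0,2); r=cv2.minAreaRect(max(cs,key=cv2.contourArea)); print(r)
for b in cv2.boxPoints(r): print(onz(c,*b,.024))
# wrist cam in tool frame
o=ctrl.get_obs(); w=optics.camera('wrist'); T=q2R(o['eef_rot'])
print(T, T.T@(w['xyz']-o['eef_pos'])*1000, T.T@q2R(w['orientation']))
E
```

```text
wheel [ 0.57260792 -0.01043474  0.108     ]
knob [ 0.56936676 -0.01115673  0.155     ] [270.89265493 187.65798873]
lug [ 0.49837347 -0.02136015  0.155     ] [242.55067521 193.29276605]
tray [ 0.43192771 -0.30776358  0.02      ] red btn [0.45935134 0.04622984 0.06      ]
((383.4822082519531, 256.5808410644531), (58.204742431640625, 52.237709045410156), 83.9909896850586)
[ 0.51059362 -0.22079346  0.024     ]
[ 0.52725081 -0.3762289   0.024     ]
[ 0.35522517 -0.39188307  0.024     ]
[ 0.3385168 -0.2375552  0.024    ]
[[ 9.45795253e-01  3.24763504e-01 -7.19394738e-05]
 [ 3.24763450e-01 -9.45794909e-01  8.31739494e-04]
 [ 2.02078645e-04 -8.10018577e-04 -9.99999652e-01]] [ 8.32032110e+01  1.70581647e-02 -1.76037314e+02] [[-1.78298607e-04  9.46468790e-01  3.22795289e-01]
 [ 9.99999983e-01  1.56138637e-04  9.45436887e-05]
 [ 3.90818343e-05  3.22795301e-01 -9.46468802e-01]]
```

```bash
cat >> h.py <<'E'
def pose(yaw): # tool x axis angle in world, pointing down
    c,s=np.cos(yaw),np.sin(yaw); return np.array([[c,s,0],[s,-c,0],[0,0,-1.]])
def rel(p,yaw,o=None):
    o=o or ctrl.get_obs(); T=q2R(o['eef_rot'])
    print('shift',(T.T@(np.array(p)-o['eef_pos'])*1000).round(1),'rot',R.from_matrix(T.T@pose(yaw)).as_rotvec().round(4))
def st():
    o=ctrl.get_obs(); T=q2R(o['eef_rot']); print(o['time_s'],'q',o['q'].round(3),'p',o['eef_pos'].round(4),'xyaw',np.arctan2(T[1,0],T[0,0]).round(4),'F',o['wrist_force'].round(2),'M',o['torque'].round(2),'op',round(o['opening'],3))
E
python3 - <<'E'
from h import *
rel([.35,-.30,.30],.331+1.45); rel([.52,-.018,.30],3.285)
E
```

```text
shift [ 233.5 -177.4 -102.5] rot [-4.0000e-04 -6.0000e-04 -1.4502e+00]
shift [ 485.9 -388.9 -102.3] rot [ 1.0000e-04 -1.0000e-03 -2.9542e+00]
```

step_arm --targets "20 -15 -50 0 0 -0.15;60 -45 -102 0 0 -0.33;95 -75 -102 0 0 -0.51;130 -100 -102 0 0 -0.69;160 -125 -102 0 0 -0.87;190 -145 -102 0 0 -1.05;215 -165 -102 0 0 -1.23;234 -177 -102 0 0 -1.41" --grip 100

```text
time_s: 1.3
eef_pos: [0.3512, -0.2992, 0.2998]
eef_rot: [0.0, 0.642, 0.767, -0.0]
wrist_force: [0.0, 0.6, 0.4]
opening: 1.001
```

```bash
python3 - <<'E'
from h import *
st();rel([.52,-.018,.30],3.285)
E
```

```text
1.3 q [-0.964 -0.154  1.741  0.     1.554 -1.141] p [ 0.3512 -0.2992  0.2998] xyaw 1.7477 F [0.04 0.58 0.4 ] M [-0.    0.07  0.  ] op 1.001
shift [ 2.471e+02  2.156e+02 -2.000e-01] rot [-0.0000e+00  4.0000e-04 -1.5373e+00]
```

step_arm --targets "31 27 0 0 0 -0.18;62 54 0 0 0 -0.36;93 81 0 0 0 -0.54;124 108 0 0 0 -0.72;155 135 0 0 0 -0.9;186 162 0 0 0 -1.08;217 189 0 0 0 -1.26;247 216 0 0 0 -1.44"

```text
time_s: 2.3
eef_pos: [0.5222, -0.0192, 0.2997]
eef_rot: [0.0, -0.023, 1.0, -0.0]
wrist_force: [1.1, -0.2, -0.1]
opening: 1.001
```

step_arm --targets "0 0 0 0 0 -0.1;0 0 0 0 0 -0.1"

```text
time_s: 2.55
eef_pos: [0.5217, -0.02, 0.2995]
eef_rot: [-0.0, -0.07, 0.998, 0.0]
wrist_force: [0.4, -0.7, -1.0]
opening: 1.004
```

```bash
python3 - <<'E'
from h import *
st();c=cam('wrist','w1.png')
for p in ([.5694,-.0112,.16],[.4984,-.0214,.158]): print(proj(c,p))
E
```

```text
2.55 q [-0.266 -0.007  1.606 -0.     1.544 -1.976] p [ 0.5217 -0.02    0.2995] xyaw -3.0023 F [ 0.38 -0.66 -1.01] M [ 0.03  0.02 -0.01] op 1.004
[282.96714047 230.90622167]
[282.81810459 154.49422319]
```

View pics/w1.png

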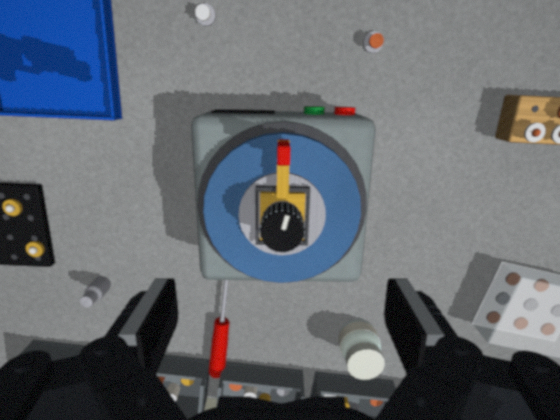

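```bash
python3 - <<'E'
from h import *
im=cv2.imread('pics/w1.png'); cv2.imwrite('pics/w1z.png',cv2.resize(im[130:260,220:350],(780,780)[:2] and (590,590),interpolation=cv2.INTER_CUBIC))
E
```

```text
(no output)
```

View pics/w1z.png

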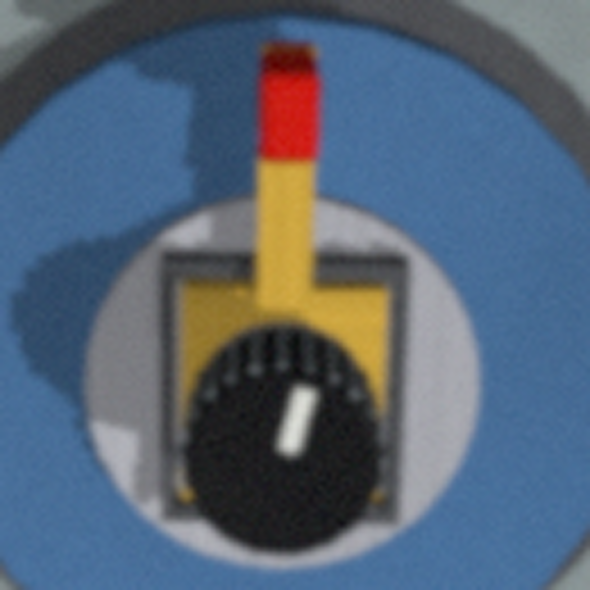

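```bash
python3 - <<'E'
from h import *
c=cam('wrist'); k=onz(c,282.5,230.7,.1605); l=onz(c,283.7,155.3,.158)
h=onz(c,220+283/4.538,130+382/4.538,.114); print(k,l,h,np.arctan2(*(k-l)[[1,0]]), np.linalg.norm((k-l)[:2]))
# neck direction
a=onz(c,220+285/4.538,130+300/4.538,.123);b=onz(c,220+288.5/4.538,130+165/4.538,.123);print(np.arctan2(*(a-b)[[1,0]]))
# wheel ellipse
hsv=cv2.cvtColor(c['image'][:,:,::-1],cv2.COLOR_BGR2HSV); m=cv2.inRange(hsv,(95,90,60),(120,255,255)); m[:,:180]=0;m[:, 380:]=0
cs,_=cv2.findContours(m,0,1); C=cv2.convexHull(max(cs,key=cv2.contourArea)); P=np.array([onz(c,*q[0],.108)[:2]*1000 for q in C],np.float32); print(cv2.fitEllipse(P),cv2.minEnclosingCircle(P))
E
```

```text
[ 0.56902565 -0.01219468  0.1605    ] [ 0.49893875 -0.020897    0.158     ] [ 0.56951521 -0.01205635  0.114     ] 0.12353247247605119 0.07062509607622947
0.11412904833612827
((569.7964477539062, -12.393739700317383), (168.96929931640625, 169.5753936767578), 108.99559020996094) ((569.5770263671875, -12.398700714111328), 85.14028930664062)
```

```bash
python3 - <<'E'
from h import *
st();rel([.5696,-.0122,.20],3.2656);rel([.5696,-.0122,.127],3.2656)
E
```

```text
2.65 q [-0.267 -0.008  1.606 -0.     1.544 -1.975] p [ 0.5215 -0.0206  0.2996] xyaw -3.0048 F [ 0.31 -0.46 -0.39] M [0.01 0.   0.04] op 1.003
shift [-48.8   1.8  99.6] rot [-0.     -0.0002  0.0128]
shift [-48.8   1.8 172.6] rot [-0.     -0.0002  0.0128]
```

step_arm --targets "-30 1 20 0 0 0.013;-48.8 1.8 60 0 0 0.013;-48.8 1.8 100 0 0 0.013;-48.8 1.8 125 0 0 0.013;-48.8 1.8 150 0 0 0.013;-48.8 1.8 166 0 0 0.013;-48.8 1.8 173 0 0 0.013;-48.8 1.8 173 0 0 0.013"

```text
time_s: 3.65
eef_pos: [0.5699, -0.0121, 0.1269]
eef_rot: [0.0, -0.063, 0.998, -0.0]
wrist_force: [0.3, 0.7, 0.1]
opening: 0.999
```

```bash
python3 - <<'E'
from h import *
st();rel([.5696,-.0122,.127],3.2656);cam('wrist','w2.png');c=cam('side')
cv2.imwrite('pics/s2.png',cv2.resize(c['image'][100:260,200:360,::-1],(590,590),interpolation=cv2.INTER_CUBIC))
E
```

```text
3.65 q [-0.229  0.242  1.684 -0.     1.215 -1.926] p [ 0.5699 -0.0121  0.1269] xyaw -3.016 F [0.26 0.74 0.06] M [ 0.01 -0.03  0.03] op 0.999
shift [ 0.3 -0.1 -0.1] rot [-0.      0.0001  0.0016]
```

View pics/w2.png

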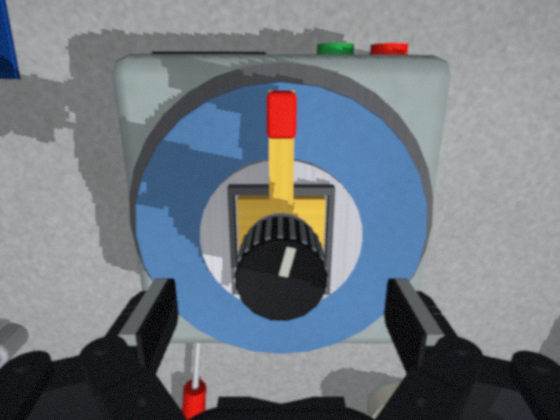

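View pics/s2.png

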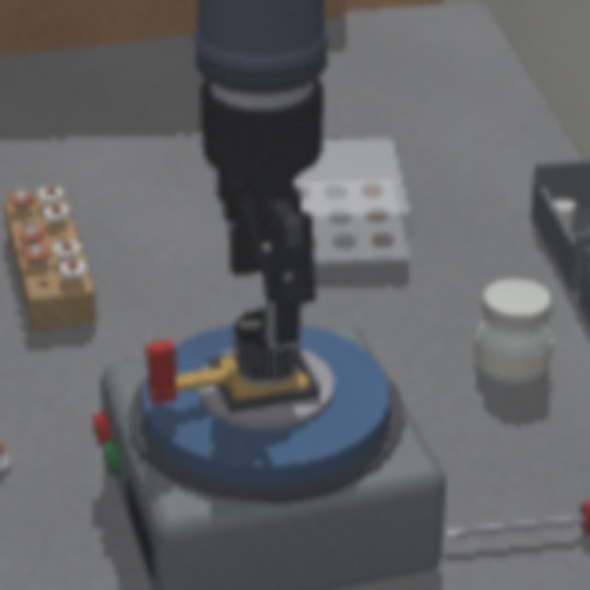

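The knob at (282,270) is centred between the jaws, which stand at the knob's height. I'll close on it now.

step_arm --targets "0 0 0 0 0 0;0 0 0 0 0 0;0 0 0 0 0 0;0 0 0 0 0 0" --grip 55

```text
time_s: 4.25
eef_pos: [0.5698, -0.0119, 0.1268]
eef_rot: [0.0, -0.063, 0.998, -0.0]
wrist_force: [0.3, 0.2, -0.8]
opening: 0.55
```

step_arm --targets "0 0 0 0 0 0;0 0 0 0 0 0;0 0 0 0 0 0;0 0 0 0 0 0" --grip 0

```text
time_s: 4.75
eef_pos: [0.5701, -0.0117, 0.127]
eef_rot: [0.0, -0.063, 0.998, 0.0]
wrist_force: [0.8, 0.8, 2.4]
opening: 0.0
```

```bash
python3 - <<'E'
from h import *
st();cam('wrist','w3.png')
E
```

```text
4.75 q [-0.229  0.242  1.684  0.     1.214 -1.926] p [ 0.5701 -0.0117  0.127 ] xyaw -3.0153 F [0.79 0.84 2.45] M [ 0.14 -0.04 -0.  ] op 0.0
```

View pics/w3.png

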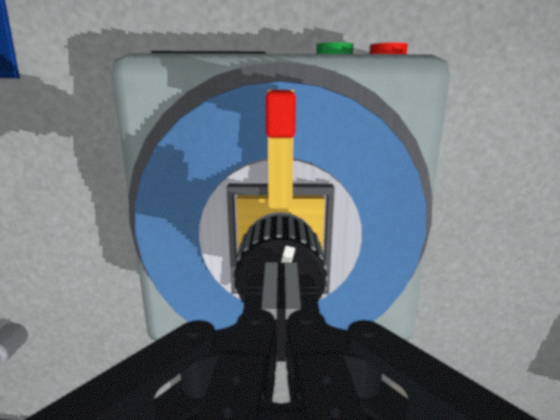

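```bash
python3 - <<'E'
from h import *
o=ctrl.get_obs();c=cam('side');w=cam('wrist');t=cam('top')
p=o['eef_pos'];print(proj(w,p),proj(c,p),proj(t,p)); T=q2R(o['eef_rot']); print(T.T@(w['xyz']-p)*1000, proj(w,[.5696,-.0122,.1605]),proj(c,[.5696,-.0122,.1605]))
a=cv2.resize(c['image'][130:240,220:330,::-1],(400,400),interpolation=cv2.INTER_CUBIC);b=cv2.resize(t['image'][150:260,230:340,::-1],(400,400),interpolation=cv2.INTER_CUBIC)
cv2.imwrite('pics/s3.png',np.hstack([a,b]))
E
```

```text
[280.80532323 247.92093215] [271.32609204 198.77071776] [285.24716861 209.13843473]
[ 8.32625459e+01 -1.68806050e-02 -1.76004221e+02] [279.83214407 279.3743483 ] [271.0486419  187.71212208]
```

View pics/s3.png

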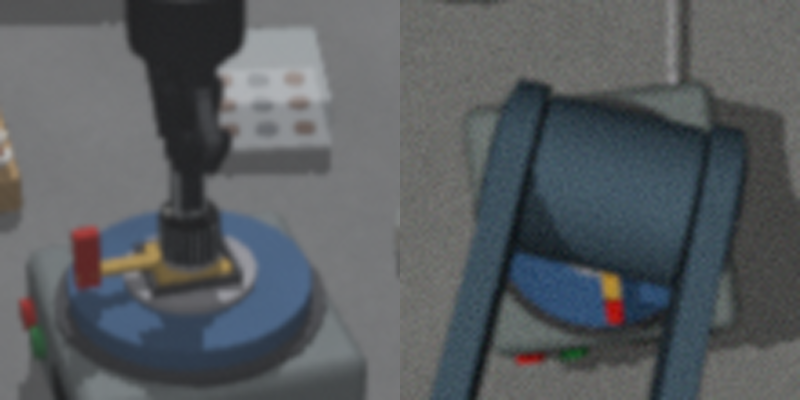

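```bash
python3 - <<'E'
from h import *
o=ctrl.get_obs();w=cam('wrist');T=q2R(o['eef_rot'])
for q in ([11,42.5,-13],[11,-42.5,-13],[-11,42.5,-13],[11,5,0],[11,5,-33],[11,5,-19],[11,5,-38],[11,7,-73]): print(q,proj(w,o['eef_pos']+T@np.array(q)/1000).round(1))
a=cv2.imread('pics/w1.png')[230:420,100:460];b=cv2.imread('pics/w3.png')[190:420,130:430]
cv2.imwrite('pics/z3.png',cv2.resize(b,(780,598),interpolation=cv2.INTER_CUBIC)); cv2.imwrite('pics/z1.png',cv2.resize(a,(792,418),interpolation=cv2.INTER_CUBIC))
E
```

```text
[11, 42.5, -13] [367.9 238.7]
[11, -42.5, -13] [193.7 238.8]
[-11, 42.5, -13] [364.6 278.6]
[11, 5, 0] [290.4 228.6]
[11, 5, -33] [292.3 257.4]
[11, 5, -19] [291.4 243.9]
[11, 5, -38] [292.6 262.8]
[11, 7, -73] [301.9 312.3]
```

View pics/z3.png

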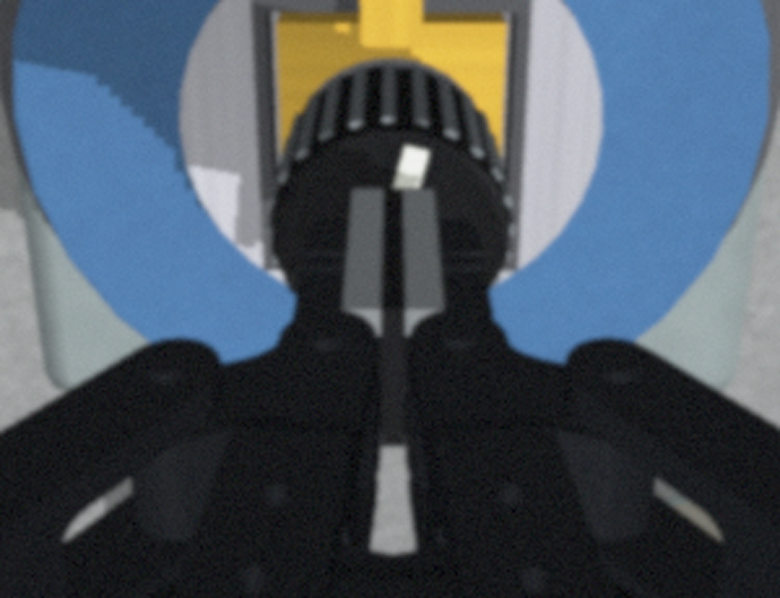

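View pics/z1.png

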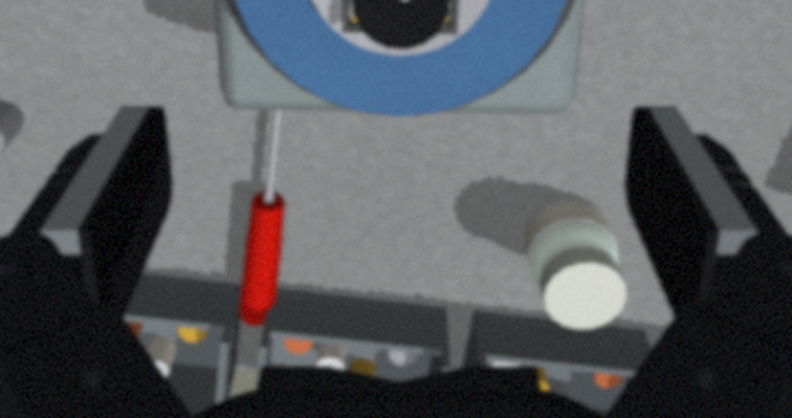

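```bash
python3 - <<'E'
from h import *
o=ctrl.get_obs();w=cam('wrist');T=q2R(o['eef_rot'])
for z in (-30,-40,-45,-50,-55): print(z,[proj(w,o['eef_pos']+T@np.array([x,-42.5,z])/1000).round(1) for x in (11,-11)])
st()
E
```

```text
-30 [array([185. , 254.4]), array([189. , 297.3])]
-40 [array([179. , 265.1]), array([183.6, 310.1])]
-45 [array([175.8, 271. ]), array([180.6, 317.1])]
-50 [array([172.3, 277.2]), array([177.4, 324.5])]
-55 [array([168.6, 283.9]), array([174.1, 332.4])]
5.05 q [-0.229  0.242  1.684  0.     1.214 -1.926] p [ 0.57   -0.0117  0.1269] xyaw -3.0153 F [0.73 1.98 3.86] M [ 0.26 -0.15  0.01] op 0.001
```

The jaws shut above the knob: the seen fingertips stand about 36 mm behind the reported TCP. I'll rise and measure the true tip position.

step_arm --targets "0 0 -15 0 0 0;0 0 -40 0 0 0;0 0 -40 0 0 0"

```text
time_s: 5.42
eef_pos: [0.5712, -0.0124, 0.1692]
eef_rot: [0.002, -0.063, 0.998, -0.001]
wrist_force: [0.3, -0.1, -0.3]
opening: 0.003
```

```bash
python3 - <<'E'
from h import *
st();o=ctrl.get_obs();w=cam('wrist','w4.png');c=cam('side');T=q2R(o['eef_rot'])
for z in (0,-20,-36): print(z,proj(w,o['eef_pos']+T@np.array([11,0,z])/1000).round(1),proj(c,o['eef_pos']+T@np.array([0,0,z])/1000).round(1))
a=cv2.resize(c['image'][130:240,220:330,::-1],(400,400),interpolation=cv2.INTER_CUBIC);b=cv2.resize(w['image'][180:320,210:350,::-1],(400,400),interpolation=cv2.INTER_CUBIC)
cv2.imwrite('pics/s4.png',np.hstack([a,b]))
E
```

```text
5.425 q [-0.229  0.196  1.649 -0.     1.293 -1.926] p [ 0.5712 -0.0124  0.1692] xyaw -3.0154 F [ 0.3  -0.14 -0.3 ] M [-0.02  0.03 -0.05] op 0.003
0 [280.8 228.6] [271.7 184.7]
-20 [280.8 244.8] [271.6 177.8]
-36 [280.8 260.6] [271.5 172.2]
```

View pics/s4.png

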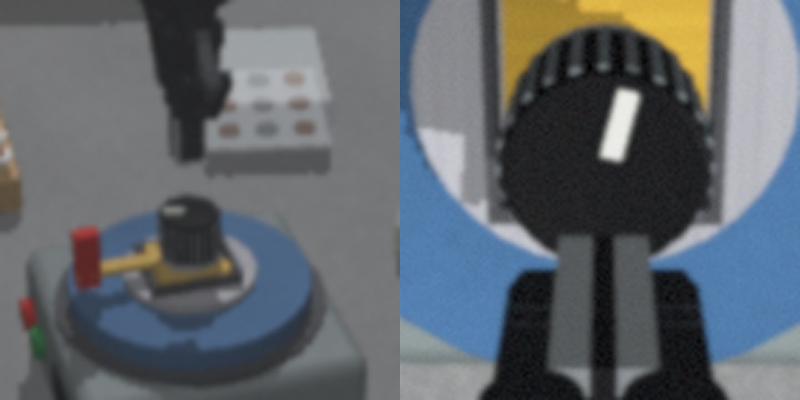

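step_arm --targets "0 0 0 0 0 0;0 0 0 0 0 0;0 0 0 0 0 0;0 0 0 0 0 0;0 0 0 0 0 0;0 0 0 0 0 0" --grip 100

```text
time_s: 6.28
eef_pos: [0.5698, -0.0119, 0.1667]
eef_rot: [0.0, -0.063, 0.998, -0.0]
wrist_force: [0.9, 0.0, 0.5]
opening: 0.996
```

```bash
python3 - <<'E'
from h import *
st();rel([.5697,-.0121,.092],3.2656)
E
```

```text
6.275 q [-0.229  0.199  1.651 -0.     1.292 -1.926] p [ 0.5698 -0.0119  0.1667] xyaw -3.0154 F [0.9  0.   0.52] M [-0.01  0.02  0.05] op 0.996
shift [ 0.1 -0.2 74.7] rot [-0.      0.      0.0022]
```

step_arm --targets "0 0 20 0 0 0;0 0 40 0 0 0;0 0 55 0 0 0;0 0 67 0 0 0;0 0 75 0 0 0;0 0 75 0 0 0"

```text
time_s: 7.02
eef_pos: [0.5695, -0.0119, 0.0912]
eef_rot: [-0.0, -0.063, 0.998, 0.0]
wrist_force: [-0.0, -0.1, 1.3]
opening: 0.995
```

```bash
python3 - <<'E'
from h import *
st();w=cam('wrist');c=cam('side')
a=cv2.resize(c['image'][130:240,220:330,::-1],(400,400),interpolation=cv2.INTER_CUBIC);b=cv2.resize(w['image'][120:400,140:420,::-1],(400,400),interpolation=cv2.INTER_CUBIC)
cv2.imwrite('pics/s5.png',np.hstack([a,b]))
E
```

```text
7.025 q [-0.229  0.287  1.708 -0.     1.147 -1.926] p [ 0.5695 -0.0119  0.0912] xyaw -3.0154 F [-0.01 -0.06  1.33] M [ 0.04  0.01 -0.01] op 0.995
```

View pics/s5.png

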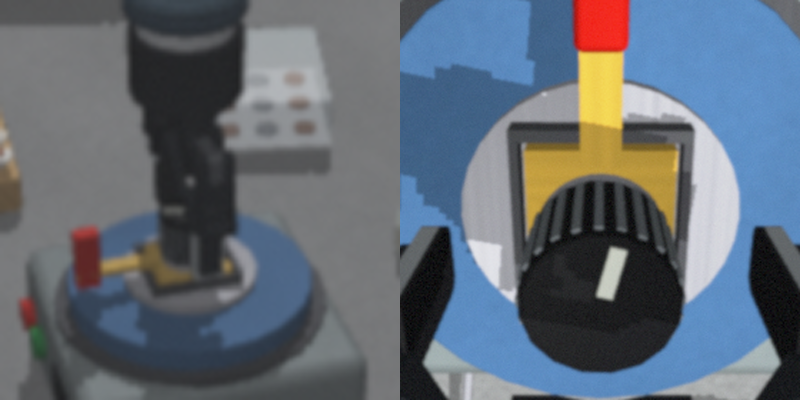

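Now the fingertips stand below the knob's top, and the knob is centred between the jaws. Closing.

step_arm --targets "0 0 0 0 0 0;0 0 0 0 0 0;0 0 0 0 0 0;0 0 0 0 0 0" --grip 56

```text
time_s: 7.62
eef_pos: [0.5698, -0.0119, 0.0918]
eef_rot: [0.0, -0.063, 0.998, -0.0]
wrist_force: [-0.0, 0.2, -0.5]
opening: 0.557
```

step_arm --targets "0 0 0 0 0 0;0 0 0 0 0 0;0 0 0 0 0 0" --grip 40

```text
time_s: 8.0
eef_pos: [0.5699, -0.0121, 0.0919]
eef_rot: [0.0, -0.063, 0.998, -0.0]
wrist_force: [-1.2, -1.5, 2.9]
opening: 0.477
```

```bash
python3 - <<'E'
from h import *
st();w=cam('wrist');c=cam('side');st()
a=cv2.resize(c['image'][130:240,220:330,::-1],(400,400),interpolation=cv2.INTER_CUBIC);b=cv2.resize(w['image'][120:400,140:420,::-1],(400,400),interpolation=cv2.INTER_CUBIC)
cv2.imwrite('pics/s6.png',np.hstack([a,b]))
E
```

```text
8.0 q [-0.229  0.286  1.708 -0.     1.147 -1.926] p [ 0.5699 -0.0121  0.0919] xyaw -3.0154 F [-1.16 -1.46  2.92] M [-0.14  0.17 -0.03] op 0.477
8.1 q [-0.229  0.286  1.708 -0.     1.147 -1.926] p [ 0.5699 -0.0121  0.0919] xyaw -3.0154 F [-0.98 -1.94  2.63] M [-0.31  0.17  0.  ] op 0.478
```

View pics/s6.png

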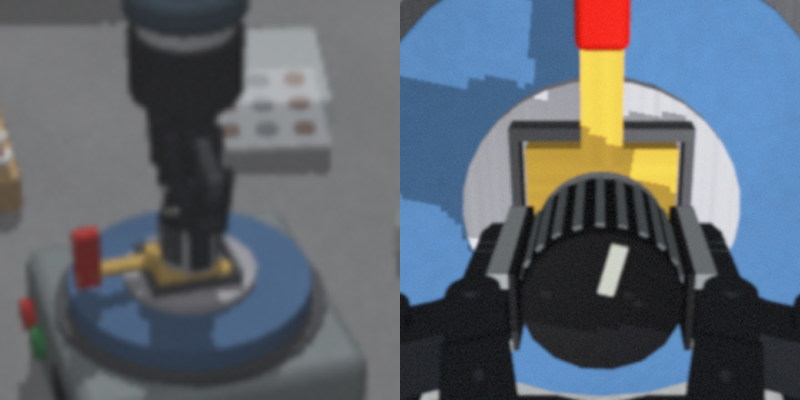

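step_arm --targets "0 0 0 0 0 0;0 0 -0.3 0 0 0.1;0 0 -0.6 0 0 0.2;0 0 -0.9 0 0 0.3;0 0 -0.9 0 0 0.3" --grip 20

```text
time_s: 8.72
eef_pos: [0.5699, -0.0117, 0.0927]
eef_rot: [0.0, 0.086, 0.996, 0.0]
wrist_force: [-1.3, -0.4, 2.8]
opening: 0.473
```

```bash
cat > look.py <<'E'
import sys
from h import *
st();w=cam('wrist');c=cam('side')
a=cv2.resize(c['image'][130:240,220:330,::-1],(400,400),interpolation=cv2.INTER_CUBIC);b=cv2.resize(w['image'][120:400,140:420,::-1],(400,400),interpolation=cv2.INTER_CUBIC)
cv2.imwrite('pics/'+sys.argv[1],np.hstack([a,b]))
E
python3 look.py s7.png
```

```text
8.725 q [-0.229  0.285  1.708  0.     1.149 -1.627] p [ 0.5699 -0.0117  0.0927] xyaw 2.9689 F [-1.28 -0.41  2.83] M [-0.    0.19  0.06] op 0.473
```

View pics/s7.png

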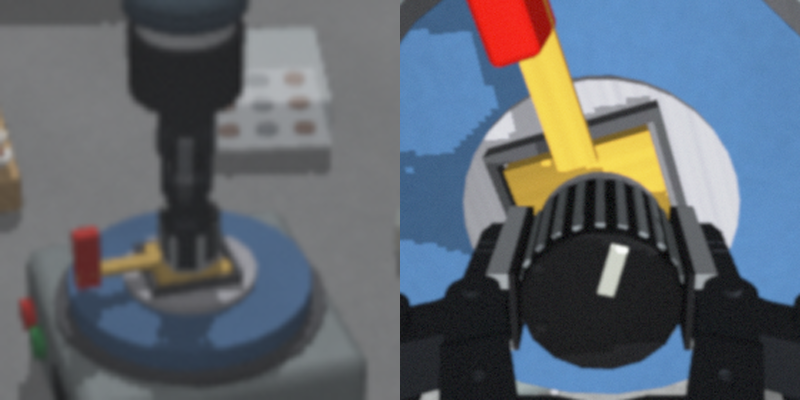

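The white mark stays fixed relative to the hand, so the knob turns with it at about 3 N axial force. Continuing.

step_arm --targets "0 0 -0.6 0 0 0.13;0 0 -1 0 0 0.26;0 0 -1.4 0 0 0.39;0 0 -1.8 0 0 0.52;0 0 -2.2 0 0 0.66;0 0 -2.6 0 0 0.8;0 0 -2.9 0 0 0.9;0 0 -2.9 0 0 0.9"

```text
time_s: 9.82
eef_pos: [0.5705, -0.011, 0.0956]
eef_rot: [0.0, 0.511, 0.86, 0.001]
wrist_force: [2.9, 3.4, 1.4]
opening: 0.476
```

```bash
python3 look.py s8.png
```

```text
9.825 q [-0.228  0.281  1.706  0.002  1.153 -0.728] p [ 0.5705 -0.011   0.0956] xyaw 2.07 F [2.95 3.37 1.4 ] M [ 0.68 -0.52  0.  ] op 0.476
```

View pics/s8.png

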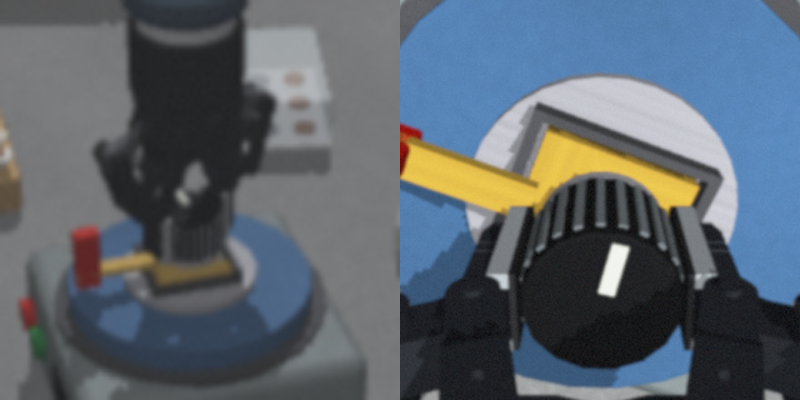

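step_arm --targets "0 0 -0.5 0 0 0.15;0 0 -0.9 0 0 0.3;0 0 -1.4 0 0 0.45;0 0 -1.8 0 0 0.6;0 0 -2.3 0 0 0.75;0 0 -2.8 0 0 0.9;0 0 -3.1 0 0 1.0;0 0 -3.1 0 0 1.0"

```text
time_s: 10.92
eef_pos: [0.5715, -0.0112, 0.0989]
eef_rot: [0.001, 0.86, 0.51, 0.002]
wrist_force: [6.8, 4.4, -0.8]
opening: 0.479
```

```bash
python3 look.py s9.png
```

```text
10.925 q [-0.228  0.278  1.703  0.002  1.158  0.272] p [ 0.5715 -0.0112  0.0989] xyaw 1.0694 F [ 6.79  4.45 -0.82] M [ 0.75 -1.25  0.01] op 0.479
```

View pics/s9.png

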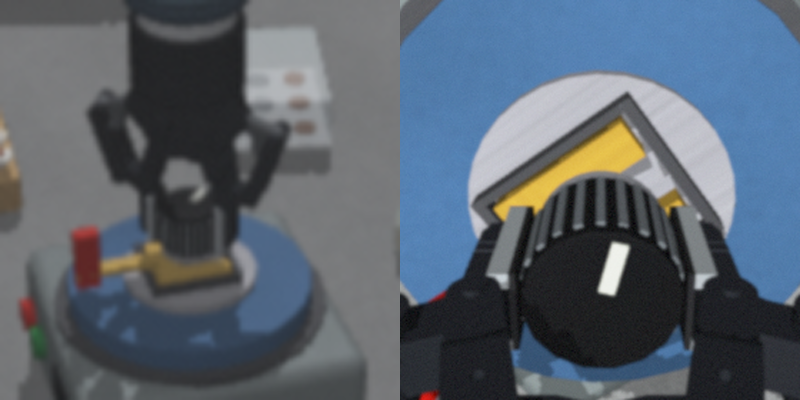

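step_arm --targets "1.1 0.8 -0.4 0 0 0.12;1.1 1 -0.8 0 0 0.26;1.0 1.2 -1.2 0 0 0.4;1.0 1.3 -1.6 0 0 0.53;0.9 1.5 -2.0 0 0 0.66;0.8 1.7 -2.4 0 0 0.8;0.8 1.8 -2.8 0 0 0.93;0.8 1.8 -2.8 0 0 0.93"

```text
time_s: 12.02
eef_pos: [0.5721, -0.012, 0.1014]
eef_rot: [-0.0, 0.998, 0.07, 0.0]
wrist_force: [3.0, 2.5, 1.1]
opening: 0.477
```

```bash
python3 look.py s10.png
```

```text
12.025 q [-0.229  0.278  1.697  0.     1.166  1.201] p [ 0.5721 -0.012   0.1014] xyaw 0.1407 F [2.95 2.55 1.13] M [ 0.34 -0.48 -0.05] op 0.477
```

View pics/s10.png

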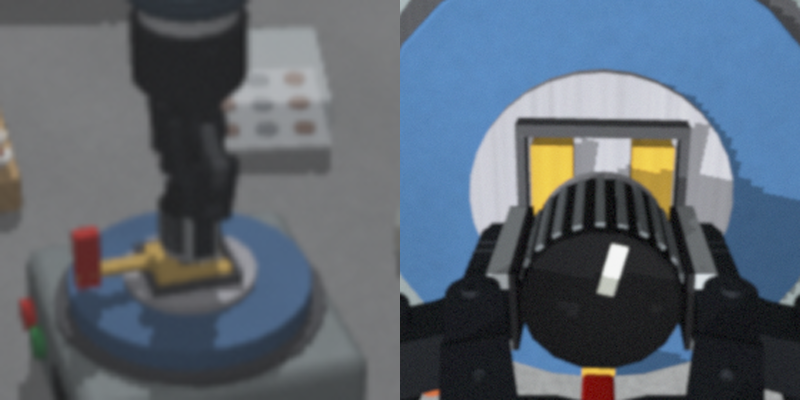

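step_arm --targets "0 0 -0.2 0 0 0.06;0 0 -0.4 0 0 0.12;0 0 -0.5 0 0 0.17;0 0 -0.5 0 0 0.17"

```text
time_s: 12.62
eef_pos: [0.572, -0.0122, 0.1019]
eef_rot: [0.0, 1.0, -0.015, 0.0]
wrist_force: [3.2, 1.6, 0.0]
opening: 0.474
```

```bash
python3 look.py s11.png;python3 -c "
from h import *
print(ctrl.get_obs()['joint_efforts'])"
```

```text
12.625 q [-0.229  0.277  1.697 -0.     1.167  1.372] p [ 0.572  -0.0122  0.1019] xyaw -0.0294 F [3.16 1.58 0.03] M [ 0.25 -0.59  0.14] op 0.474
[ -1.03554446 -45.16847134 -29.71394241  -0.56835892   1.02751292
   0.1775716 ]
```

View pics/s11.png

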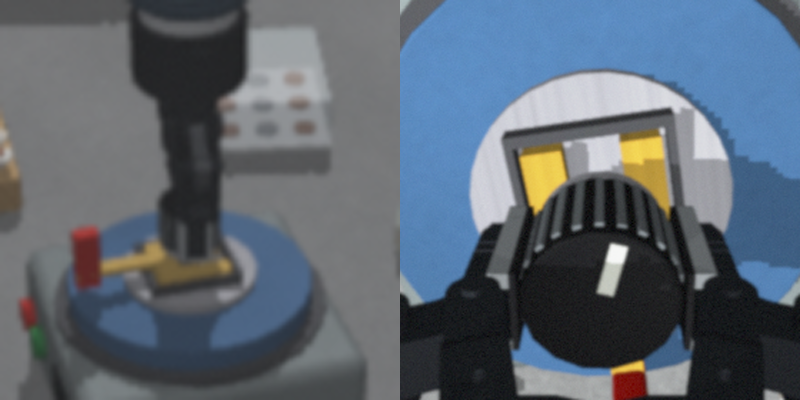

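step_arm --targets "0 0 -0.1 0 0 0.04;0 0 -0.2 0 0 0.08;0 0 -0.2 0 0 0.08"

```text
time_s: 13.1
eef_pos: [0.572, -0.0123, 0.1022]
eef_rot: [0.0, 0.998, -0.055, 0.0]
wrist_force: [4.6, 0.3, 1.4]
opening: 0.483
```

```bash
python3 -c "
from h import *
st();print(ctrl.get_obs()['joint_efforts'][5])"
```

```text
13.1 q [-0.229  0.277  1.696 -0.     1.168  1.452] p [ 0.572  -0.0123  0.1022] xyaw -0.1101 F [4.58 0.25 1.42] M [ 0.15 -0.66  0.43] op 0.483
0.6467059068381786
```

step_arm --targets "0 0 -0.1 0 0 0.04;0 0 -0.2 0 0 0.08;0 0 -0.2 0 0 0.08"

```text
time_s: 13.48
eef_pos: [0.5719, -0.0123, 0.1023]
eef_rot: [0.001, 0.996, -0.094, 0.0]
wrist_force: [3.5, -0.1, 0.4]
opening: 0.477
```

```bash
python3 look.py s12.png; python3 -c "
from h import *
st();print(ctrl.get_obs()['joint_efforts'][5])"
```

```text
13.475 q [-2.280e-01  2.770e-01  1.696e+00 -1.000e-03  1.168e+00  1.531e+00] p [ 0.5719 -0.0123  0.1023] xyaw -0.1879 F [ 3.54 -0.05  0.38] M [-0.05 -0.7   1.82] op 0.477
13.575 q [-2.280e-01  2.770e-01  1.696e+00 -1.000e-03  1.168e+00  1.532e+00] p [ 0.5719 -0.0123  0.1023] xyaw -0.189 F [4.63 1.04 0.36] M [-0.12 -0.74  1.8 ] op 0.478
1.7803304269909859
```

View pics/s12.png

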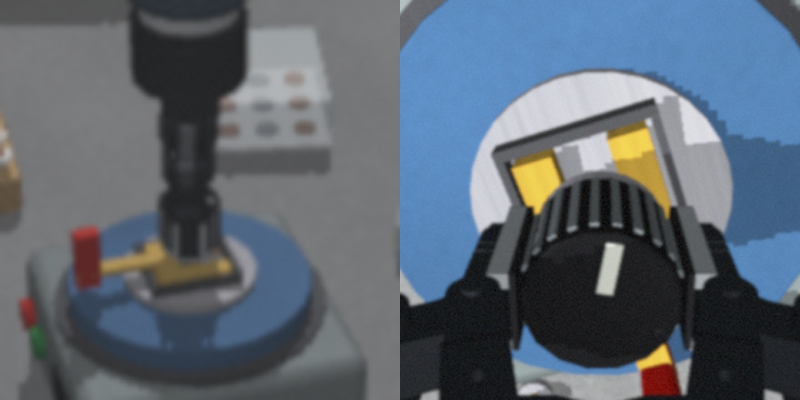

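Joint 6 torque rose from 0.2 to 1.8 N m and the mark slipped slightly in the hand, so the knob is at its stop. Releasing.

step_arm --targets "0 0 0 0 0 0;0 0 0 0 0 0;0 0 0 0 0 0;0 0 0 0 0 0;0 0 0 0 0 0" --grip 85

```text
time_s: 14.2
eef_pos: [0.5717, -0.0121, 0.1023]
eef_rot: [-0.0, 0.995, -0.096, -0.0]
wrist_force: [-0.7, 0.4, 0.3]
opening: 0.85
```

step_arm --targets "0 0 -25 0 0 0;0 0 -60 0 0 0;0 0 -100 0 0 0;0 0 -130 0 0 0;0 0 -150 0 0 0"

```text
time_s: 14.82
eef_pos: [0.5723, -0.0122, 0.2543]
eef_rot: [0.0, 0.995, -0.096, 0.001]
wrist_force: [-0.8, 0.4, -0.4]
opening: 0.854
```

```bash
python3 - <<'E'
from h import *
st(); w=cam('wrist','w13.png'); t=cam('top','t13.png')
E
```

```text
14.825 q [-0.229  0.131  1.549  0.     1.459  1.534] p [ 0.5723 -0.0122  0.2543] xyaw -0.1922 F [-0.75  0.36 -0.4 ] M [ 0.01 -0.04  0.01] op 0.854
```

View pics/w13.png

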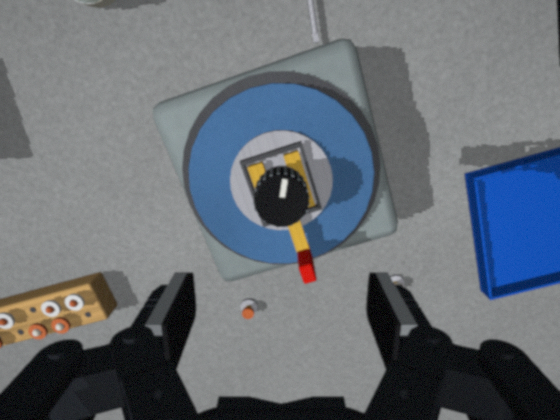

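```bash
python3 - <<'E'
from h import *
rel([.4986,-.0211,.16],.124)
E
```

```text
shift [-72.1  22.9  94.9] rot [ 0.0009 -0.0051 -0.3162]
```

step_arm --targets "-30 10 0 0 0 -0.16;-72 23 30 0 0 -0.316;-72 23 60 0 0 -0.316;-72 23 93 0 0 -0.316;-72 23 93 0 0 -0.316" --grip 50

```text
time_s: 15.55
eef_pos: [0.4938, -0.0201, 0.1559]
eef_rot: [-0.001, 0.998, 0.062, -0.003]
wrist_force: [-0.2, 0.1, 0.3]
opening: 0.501
```

```bash
python3 - <<'E'
from h import *
st(); w=cam('wrist','w14.png'); rel([.4986,-.0211,.084],.124)
print(proj(w,[.4986,-.0211,.158]),proj(w,[.57,-.0122,.1705]))
E
```

```text
15.55 q [-0.281  0.048  1.843  0.     1.259  1.166] p [ 0.4938 -0.0201  0.1559] xyaw 0.1236 F [-0.22  0.06  0.29] M [-0.03  0.    0.  ] op 0.501
shift [ 3.3  1.1 74. ] rot [-0.0014  0.0033 -0.0003]
[283.77032067 241.55542197] [284.27030192  99.10641175]
```

View pics/w14.png

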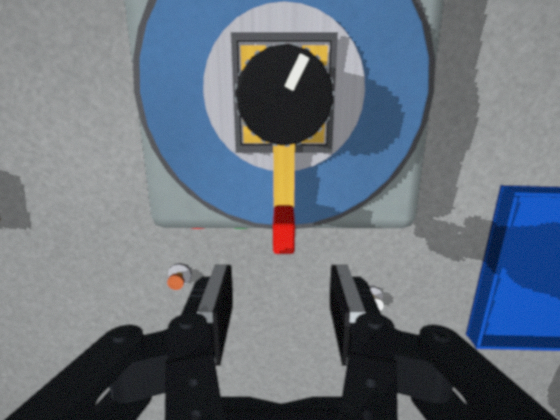

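step_arm --targets "0 0 0 0 0 0;0 0 0 0 0 0"

```text
time_s: 15.85
eef_pos: [0.4977, -0.0211, 0.1606]
eef_rot: [0.0, 0.998, 0.062, 0.001]
wrist_force: [0.1, -0.1, -0.3]
opening: 0.499
```

```bash
python3 - <<'E'
from h import *
st(); w=cam('wrist','w15.png'); rel([.4986,-.0211,.084],.124)
print(proj(w,[.4986,-.0211,.158]),proj(w,[.57,-.0122,.1705]))
hsv=cv2.cvtColor(w['image'][:,:,::-1],cv2.COLOR_BGR2HSV); m=cv2.inRange(hsv,(0,200,190),(8,255,255))|cv2.inRange(hsv,(172,200,190),(180,255,255))
k,_,s,ce=cv2.connectedComponentsWithStats(m)
for i in range(1,k):
    if s[i,4]>100: print(s[i],ce[i],onz(w,*ce[i],.158))
cv2.imwrite('pics/w15z.png',cv2.resize(w['image'][40:300,200:380,::-1],(415,600),interpolation=cv2.INTER_CUBIC))
E
```

```text
15.85 q [-0.281  0.044  1.837 -0.     1.259  1.166] p [ 0.4977 -0.0211  0.1606] xyaw 0.1239 F [ 0.12 -0.09 -0.25] M [-0.02  0.05  0.01] op 0.499
shift [ 0.9  0.1 76.5] rot [ 0.0008 -0.0019 -0.0001]
[280.97792221 244.24144389] [280.99734064 107.08438946]
[271 228  19  27 469] [280.         240.49680171] [ 0.50071182 -0.02030952  0.158     ]
```

View pics/w15z.png

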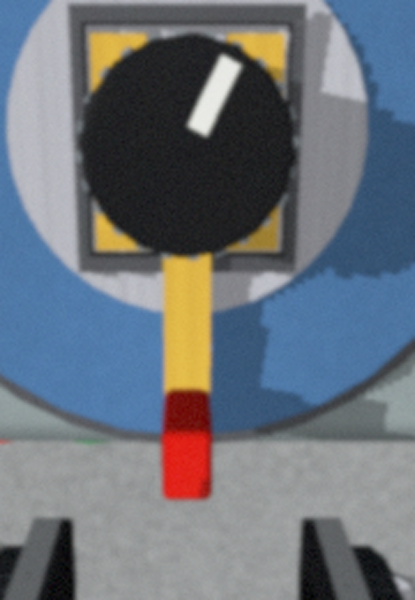

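The lug's top is at zoomed pixel (187,465), centred between the jaws. Descending onto it.

step_arm --targets "1.7 0 20 0 0 0;1.7 0 40 0 0 0;1.7 0 58 0 0 0;1.7 0 70 0 0 0;1.7 0 76.5 0 0 0;1.7 0 76.5 0 0 0;1.7 0 76.5 0 0 0"

```text
time_s: 16.77
eef_pos: [0.4989, -0.0208, 0.0834]
eef_rot: [0.0, 0.998, 0.062, 0.001]
wrist_force: [0.8, -0.7, -0.2]
opening: 0.5
```

```bash
cat > look2.py <<'E'
import sys
from h import *
st();w=cam('wrist');c=cam('side')
a=cv2.resize(c['image'][130:240,220:330,::-1],(400,400),interpolation=cv2.INTER_CUBIC);b=cv2.resize(w['image'][60:340,140:420,::-1],(400,400),interpolation=cv2.INTER_CUBIC)
cv2.imwrite('pics/'+sys.argv[1],np.hstack([a,b]))
E
python3 look2.py s16.png
```

```text
16.775 q [-0.28   0.151  1.893  0.     1.096  1.167] p [ 0.4989 -0.0208  0.0834] xyaw 0.1238 F [ 0.79 -0.72 -0.17] M [-0.    0.01 -0.03] op 0.5
```

View pics/s16.png

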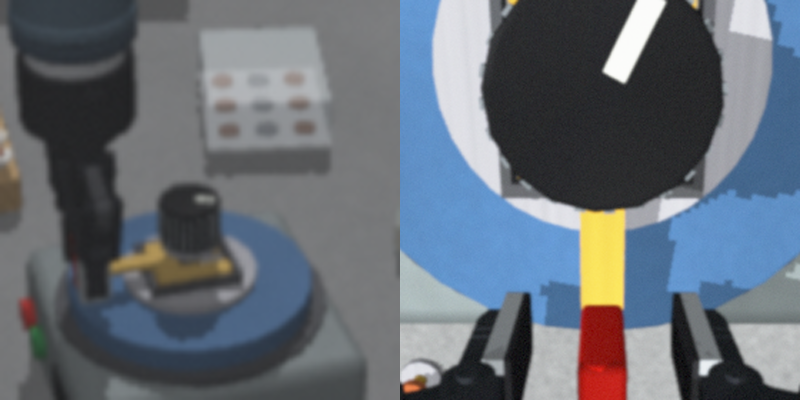

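step_arm --targets "0 0 0 0 0 0;0 0 0 0 0 0;0 0 0 0 0 0;0 0 0 0 0 0" --grip 18

```text
time_s: 17.38
eef_pos: [0.4984, -0.0207, 0.0828]
eef_rot: [0.0, 0.998, 0.062, 0.0]
wrist_force: [-0.4, 0.5, -0.3]
opening: 0.179
```

step_arm --targets "0 0 0 0 0 0;0 0 0 0 0 0;0 0 0 0 0 0" --grip 0

```text
time_s: 17.75
eef_pos: [0.4984, -0.0208, 0.0828]
eef_rot: [0.0, 0.998, 0.062, 0.0]
wrist_force: [0.1, -1.1, 1.9]
opening: 0.135
```

```bash
python3 look2.py s17.png
```

```text
17.75 q [-0.28   0.152  1.894 -0.     1.096  1.167] p [ 0.4984 -0.0208  0.0828] xyaw 0.1238 F [ 0.13 -1.1   1.86] M [-0.11  0.12 -0.01] op 0.135
```

View pics/s17.png

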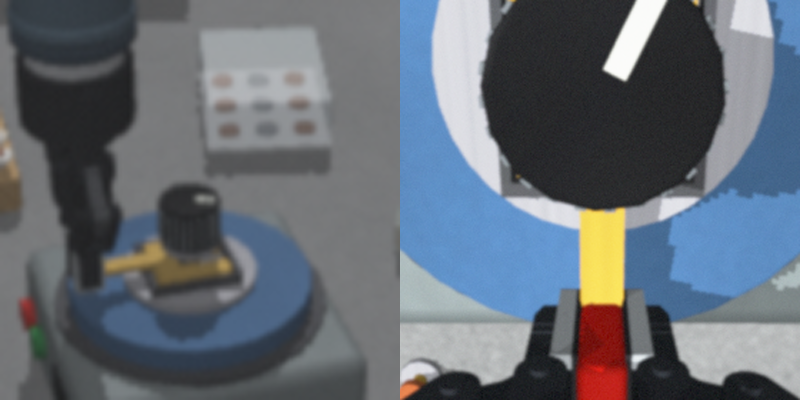

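step_arm --targets "0 0 -2 0 0 0;0 0 -4 0 0 0;0 0 -6 0 0 0;0 0 -6 0 0 0"

```text
time_s: 18.35
eef_pos: [0.4984, -0.0207, 0.0889]
eef_rot: [0.0, 0.998, 0.062, 0.0]
wrist_force: [-0.2, -0.6, -1.4]
opening: 0.134
```

```bash
python3 look2.py s18.png
```

```text
18.35 q [-0.28   0.142  1.89   0.     1.109  1.167] p [ 0.4984 -0.0207  0.0889] xyaw 0.1238 F [-0.25 -0.59 -1.37] M [-0.02  0.12  0.02] op 0.134
```

View pics/s18.png

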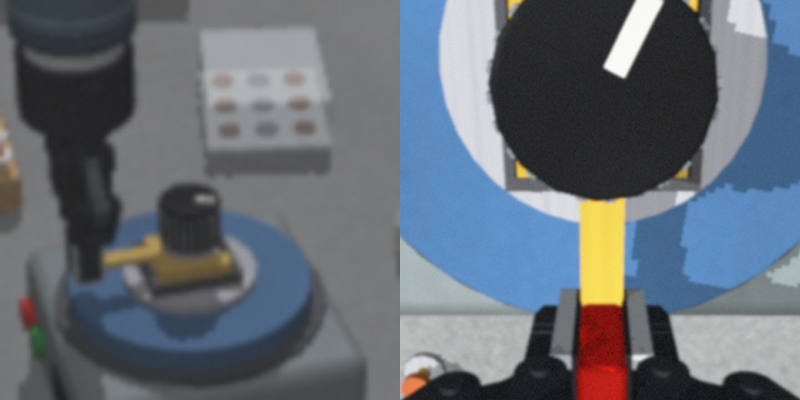

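step_arm --targets "0 0 -1.2 0 0 0;0 0 -2.4 0 0 0;0 0 -3.4 0 0 0;0 0 -3.4 0 0 0;0 0 -3.4 0 0 0"

```text
time_s: 19.08
eef_pos: [0.4983, -0.0206, 0.0922]
eef_rot: [-0.0, 0.998, 0.062, -0.0]
wrist_force: [0.3, 0.7, -1.8]
opening: 0.128
```

```bash
python3 look2.py s19.png; python3 -c "
from h import *
for i in range(4): cam('wrist'); st()"
```

```text
19.075 q [-0.28   0.137  1.888  0.     1.116  1.167] p [ 0.4983 -0.0206  0.0922] xyaw 0.1238 F [ 0.29  0.68 -1.8 ] M [-0.01  0.07 -0.01] op 0.128
19.225 q [-0.28   0.137  1.888 -0.     1.116  1.167] p [ 0.4983 -0.0207  0.0922] xyaw 0.1237 F [-0.1  -0.03 -2.05] M [0.02 0.11 0.02] op 0.132
19.275 q [-0.28   0.137  1.888  0.     1.116  1.167] p [ 0.4983 -0.0207  0.0922] xyaw 0.1238 F [-0.23  0.34 -0.8 ] M [-0.01  0.12 -0.02] op 0.134
19.325 q [-0.28   0.137  1.888  0.     1.116  1.167] p [ 0.4983 -0.0207  0.0921] xyaw 0.1238 F [ 0.42 -0.47 -1.46] M [0.05 0.12 0.04] op 0.129
19.375 q [-0.28   0.137  1.888  0.     1.116  1.167] p [ 0.4984 -0.0207  0.0922] xyaw 0.1238 F [-0.47  0.18 -2.61] M [ 0.04  0.11 -0.  ] op 0.131
```

View pics/s19.png

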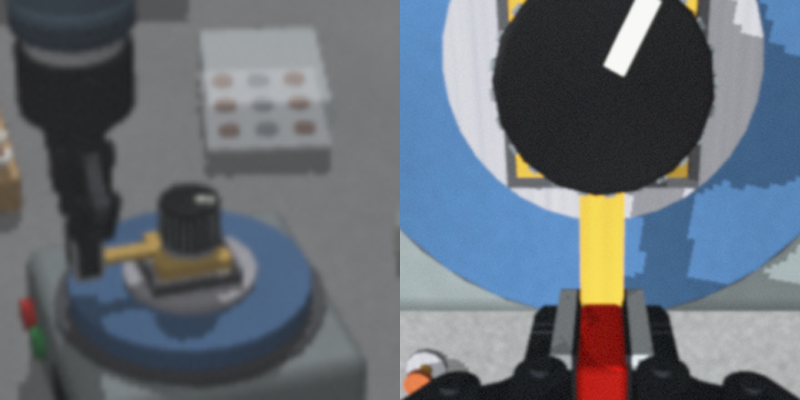

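step_arm --targets "-2 0 0 0 0 0;-5 0 0 0 0 0;-8 0 0 0 0 0;-11 0 0 0 0 0"

```text
time_s: 19.88
eef_pos: [0.4872, -0.022, 0.0922]
eef_rot: [-0.0, 0.998, 0.062, -0.0]
wrist_force: [0.0, -0.4, -1.4]
opening: 0.131
```

```bash
python3 look2.py s20.png
```

```text
19.875 q [-0.289  0.113  1.915 -0.     1.113  1.158] p [ 0.4872 -0.022   0.0922] xyaw 0.1238 F [ 0.01 -0.43 -1.39] M [0.01 0.07 0.05] op 0.131
```

View pics/s20.png

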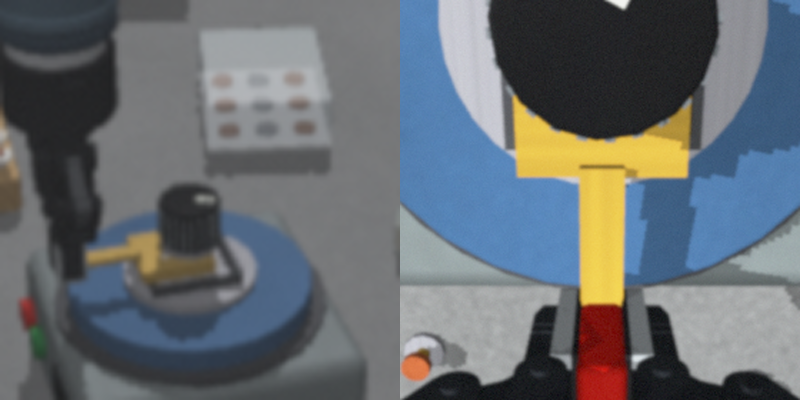

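step_arm --targets "-5 0 0 0 0 0;-12 0 0 0 0 0;-20 0 0 0 0 0;-29 0 0 0 0 0;-38 0 0 0 0 0;-47 0 0 0 0 0;-55 0 0 0 0 0;-60 0 0 0 0 0"

```text
time_s: 20.98
eef_pos: [0.4274, -0.0295, 0.0922]
eef_rot: [-0.0, 0.998, 0.062, 0.0]
wrist_force: [1.2, 0.2, -1.0]
opening: 0.132
```

```bash
python3 look2.py s21.png
```

```text
20.975 q [-0.347 -0.023  2.058  0.     1.107  1.1  ] p [ 0.4274 -0.0295  0.0922] xyaw 0.1236 F [ 1.18  0.21 -0.96] M [-0.05  0.07  0.01] op 0.132
```

View pics/s21.png

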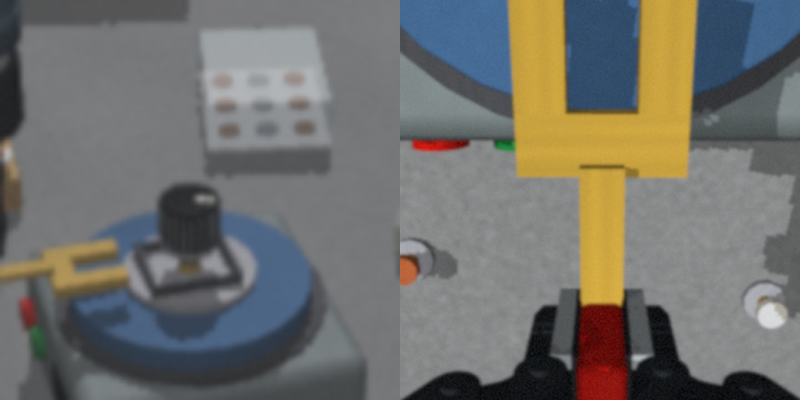

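```bash
python3 - <<'E'
from h import *
rel([.3897,-.3120,.172],.11);rel([.3897,-.3120,.06],.11)
E
```

```text
shift [-72.3 275.7 -79.8] rot [-0.0001  0.0001  0.0136]
shift [-72.3 275.8  32.2] rot [-0.0001  0.0001  0.0136]
```

step_arm --targets "0 0 -20 0 0 0;0 0 -50 0 0 0;-10 20 -80 0 0 0;-25 65 -80 0 0 0;-40 115 -80 0 0 0;-52 165 -80 0 0 0;-62 210 -80 0 0 0;-70 250 -80 0 0 0.014"

```text
time_s: 22.08
eef_pos: [0.3891, -0.2882, 0.1723]
eef_rot: [0.0, 0.999, 0.054, 0.0]
wrist_force: [0.3, -0.5, -1.2]
opening: 0.133
```

step_arm --targets "-2.5 26 0 0 0 0;-2.5 26 15 0 0 0;-2.5 26 30 0 0 0;-2.5 26 30 0 0 0;-2.5 26 30 0 0 0"

```text
time_s: 22.7
eef_pos: [0.3899, -0.3115, 0.1421]
eef_rot: [-0.0, 0.998, 0.055, -0.0]
wrist_force: [0.3, -0.2, -1.0]
opening: 0.13
```

```bash
python3 - <<'E'
from h import *
st(); cam('wrist','w22.png'); t=cam('top');s=cam('side','s22.png')
cv2.imwrite('pics/t22.png',cv2.resize(t['image'][190:320,310:460,::-1],(690,598),interpolation=cv2.INTER_CUBIC))
E
```

```text
22.7 q [-0.912  0.07   1.849  0.     1.223  0.547] p [ 0.3899 -0.3115  0.1421] xyaw 0.1109 F [ 0.34 -0.24 -1.04] M [-0.    0.09 -0.01] op 0.13
```

View pics/w22.png

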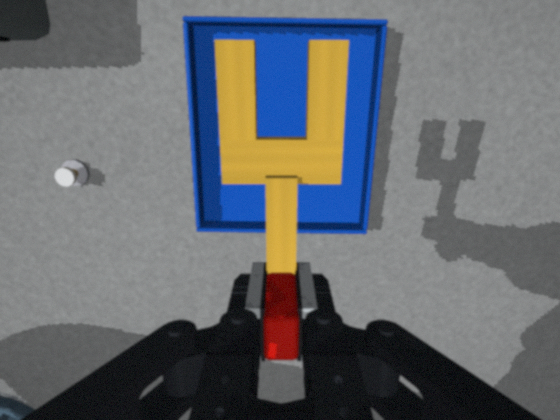

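View pics/s22.png

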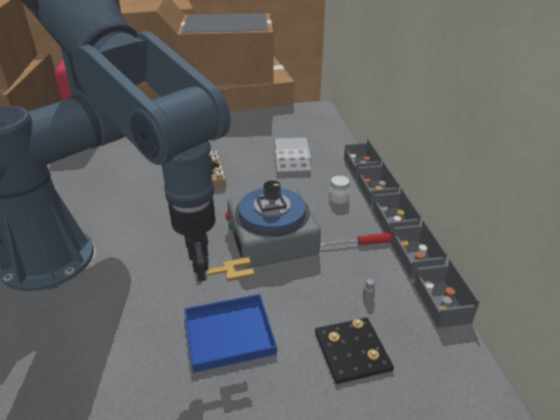

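```bash
python3 - <<'E'
from h import *
w=cam('wrist')
P=np.array([onz(w,*p,.024) for p in [(184,17),(387,20),(366,233),(199,231)]]);print(P,P.mean(0))
s=cam('side'); Q=np.array([onz(s,*p,.024) for p in [(184,309),(263,297),(275,354),(194,368)]]);print(Q,Q.mean(0))
E
```

```text
[[ 0.50987629 -0.22840088  0.024     ]
 [ 0.52419729 -0.3754151   0.024     ]
 [ 0.35686097 -0.39129352  0.024     ]
 [ 0.342706   -0.24564065  0.024     ]] [ 0.43341014 -0.31018754  0.024     ]
[[ 0.34242792 -0.24634772  0.024     ]
 [ 0.51579948 -0.23920195  0.024     ]
 [ 0.51844122 -0.39226704  0.024     ]
 [ 0.36090726 -0.39888473  0.024     ]] [ 0.43439397 -0.31917536  0.024     ]
```

step_arm --targets "0 3 20 0 0 0.01;0 3 45 0 0 0.01;0 3 70 0 0 0.01;0 3 95 0 0 0.01;0 3 115 0 0 0.01;0 3 130 0 0 0.01;0 3 140 0 0 0.01;0 3 145 0 0 0.01"

```text
time_s: 23.95
eef_pos: [0.3901, -0.3154, -0.0031]
eef_rot: [-0.0, 0.999, 0.05, -0.0]
wrist_force: [0.6, -0.5, -1.4]
opening: 0.136
```

```bash
python3 - <<'E'
from h import *
st(); s=cam('side'); w=cam('wrist')
cv2.imwrite('pics/s23.png',np.hstack([cv2.resize(s['image'][260:390,150:300,::-1],(430,400),interpolation=cv2.INTER_CUBIC),cv2.resize(w['image'][0:400,100:460,::-1],(360,400))]))
E
```

```text
23.95 q [-0.917  0.306  1.921  0.     0.914  0.554] p [ 0.3901 -0.3154 -0.0031] xyaw 0.0998 F [ 0.62 -0.49 -1.39] M [ 0.03  0.08 -0.01] op 0.136
```

View pics/s23.png

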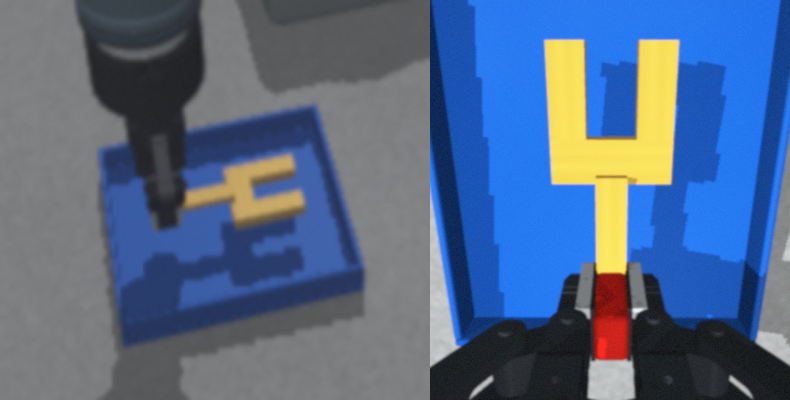

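step_arm --targets "0 0 6 0 0 0;0 0 12 0 0 0;0 0 17 0 0 0;0 0 19 0 0 0;0 0 20 0 0 0;0 0 20 0 0 0"

```text
time_s: 24.8
eef_pos: [0.3901, -0.3153, -0.0228]
eef_rot: [0.0, 0.999, 0.05, 0.0]
wrist_force: [0.8, 0.0, -1.9]
opening: 0.13
```

step_arm --targets "0 0 0.5 0 0 0;0 0 1 0 0 0;0 0 1 0 0 0"

```text
time_s: 25.18
eef_pos: [0.39, -0.3153, -0.0238]
eef_rot: [0.0, 0.999, 0.05, -0.0]
wrist_force: [-0.0, -0.2, -1.3]
opening: 0.129
```

step_arm --targets "0 0 0.5 0 0 0;0 0 1 0 0 0;0 0 1 0 0 0"

```text
time_s: 25.55
eef_pos: [0.39, -0.3152, -0.0249]
eef_rot: [-0.0, 0.999, 0.05, -0.0]
wrist_force: [0.1, 0.6, -1.5]
opening: 0.134
```

```bash
python3 -c "
from h import *
for i in range(3): cam('wrist'); st()"
```

```text
25.6 q [-0.917  0.349  1.924 -0.     0.869  0.554] p [ 0.39   -0.3152 -0.0248] xyaw 0.0999 F [-0.69 -0.63 -0.92] M [-0.02  0.08 -0.01] op 0.136
25.65 q [-0.917  0.349  1.924  0.     0.869  0.554] p [ 0.39   -0.3153 -0.0248] xyaw 0.0998 F [-0.57  0.54 -1.45] M [-0.02  0.1   0.04] op 0.133
25.7 q [-0.917  0.349  1.924 -0.     0.869  0.554] p [ 0.39   -0.3153 -0.0248] xyaw 0.0998 F [-0.33 -0.97 -1.16] M [0.02 0.08 0.02] op 0.129
```

Underside estimated at 6.4 mm, and the weight is still carried. Lowering in fine steps.

step_arm --targets "0 0 0.4 0 0 0;0 0 0.8 0 0 0;0 0 0.8 0 0 0"

```text
time_s: 26.08
eef_pos: [0.39, -0.3153, -0.0256]
eef_rot: [-0.0, 0.999, 0.05, -0.0]
wrist_force: [0.8, 0.3, -1.9]
opening: 0.134
```

step_arm --targets "0 0 0.4 0 0 0;0 0 0.8 0 0 0;0 0 0.8 0 0 0"

```text
time_s: 26.45
eef_pos: [0.39, -0.3152, -0.0265]
eef_rot: [-0.0, 0.999, 0.05, -0.0]
wrist_force: [0.5, 0.9, -1.9]
opening: 0.131
```

```bash
python3 -c "
from h import *
for i in range(3): cam('wrist'); st()"
```

```text
26.5 q [-0.917  0.352  1.924  0.     0.866  0.554] p [ 0.39   -0.3152 -0.0264] xyaw 0.0998 F [ 0.8   0.19 -1.16] M [-0.06  0.1  -0.02] op 0.133
26.55 q [-0.917  0.352  1.924  0.     0.866  0.554] p [ 0.39   -0.3153 -0.0264] xyaw 0.0998 F [ 0.17 -0.03 -2.16] M [-0.05  0.1   0.03] op 0.132
26.6 q [-0.917  0.352  1.924 -0.     0.866  0.554] p [ 0.39   -0.3153 -0.0264] xyaw 0.0998 F [-0.   -0.33 -2.06] M [-0.02  0.13  0.07] op 0.133
```

step_arm --targets "0 0 0.3 0 0 0;0 0 0.6 0 0 0;0 0 0.6 0 0 0"

```text
time_s: 26.98
eef_pos: [0.39, -0.3153, -0.027]
eef_rot: [-0.0, 0.999, 0.05, 0.0]
wrist_force: [0.5, -0.2, -0.6]
opening: 0.129
```

step_arm --targets "0 0 0.3 0 0 0;0 0 0.6 0 0 0;0 0 0.6 0 0 0"

```text
time_s: 27.35
eef_pos: [0.39, -0.3153, -0.0271]
eef_rot: [-0.0, 0.999, 0.05, -0.0]
wrist_force: [-2.8, 2.4, 6.2]
opening: 0.127
```

```bash
python3 -c "
from h import *
for i in range(3): cam('wrist'); st()
s=cam('side');cv2.imwrite('pics/s24.png',cv2.resize(s['image'][280:380,170:290,::-1],(720,600),interpolation=cv2.INTER_CUBIC))"
```

```text
27.4 q [-0.917  0.354  1.924 -0.     0.864  0.554] p [ 0.39   -0.3153 -0.0271] xyaw 0.0998 F [-2.84  1.68  5.54] M [0.28 0.37 0.04] op 0.135
27.45 q [-0.917  0.354  1.924 -0.     0.864  0.554] p [ 0.39   -0.3153 -0.0271] xyaw 0.0999 F [-2.23  1.98  6.52] M [ 0.32  0.31 -0.01] op 0.131
27.5 q [-0.917  0.354  1.924 -0.     0.864  0.554] p [ 0.39   -0.3153 -0.0271] xyaw 0.0999 F [-1.77  2.1   5.75] M [0.32 0.36 0.01] op 0.136
```

View pics/s24.png

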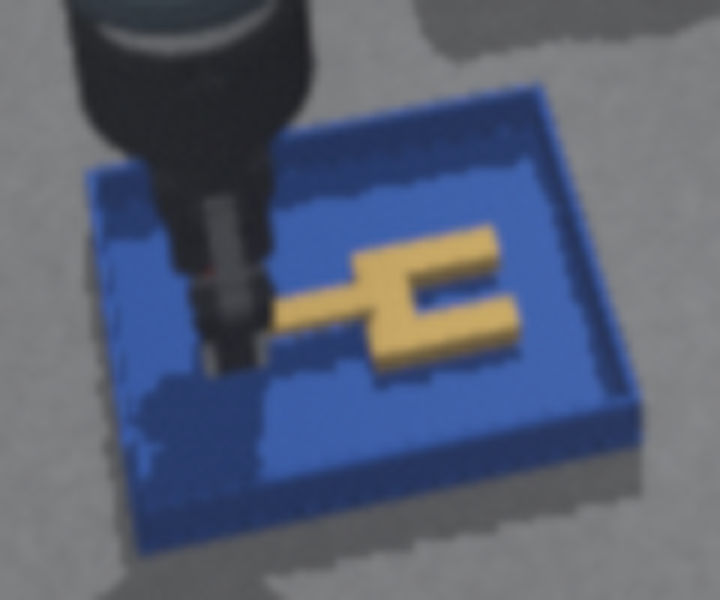

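Contact: the vertical force is +6 N and the washer lies flat on the tray floor. I'll ease off slightly, then open and rise.

step_arm --targets "0 0 -0.4 0 0 0;0 0 -0.4 0 0 0"

```text
time_s: 27.8
eef_pos: [0.39, -0.3153, -0.0271]
eef_rot: [0.0, 0.999, 0.05, 0.0]
wrist_force: [-2.4, 1.1, 2.4]
opening: 0.131
```

step_arm --targets "0 0 0 0 0 0;0 0 0 0 0 0;0 0 0 0 0 0;0 0 0 0 0 0" --grip 45

```text
time_s: 28.3
eef_pos: [0.39, -0.3153, -0.0272]
eef_rot: [0.0, 0.999, 0.05, 0.0]
wrist_force: [-0.5, -0.5, -0.6]
opening: 0.449
```

step_arm --targets "0 0 -10 0 0 0;0 0 -25 0 0 0;0 0 -50 0 0 0;0 0 -80 0 0 0;0 0 -120 0 0 0;0 0 -160 0 0 0;0 0 -200 0 0 0;0 0 -200 0 0 0"

```text
time_s: 29.3
eef_pos: [0.3918, -0.3175, 0.1778]
eef_rot: [0.004, 0.999, 0.05, 0.003]
wrist_force: [0.0, -0.1, -0.5]
opening: 0.45
```

```bash
python3 - <<'E'
from h import *
st();w=cam('wrist','w25.png');s=cam('side','s25.png')
E
```

```text
29.3 q [-0.917  0.034  1.81   0.     1.289  0.554] p [ 0.3918 -0.3175  0.1778] xyaw 0.1 F [ 0.04 -0.14 -0.51] M [ 0.02 -0.06  0.  ] op 0.45
```

View pics/w25.png

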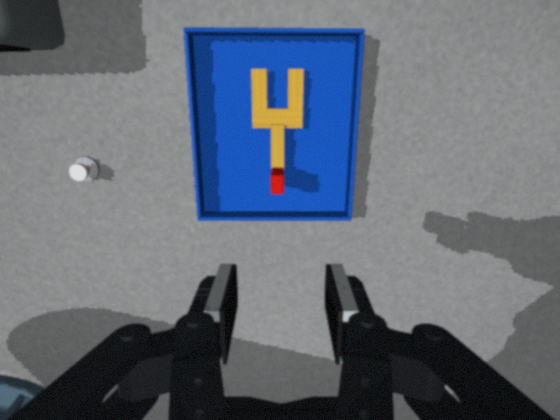

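View pics/s25.png

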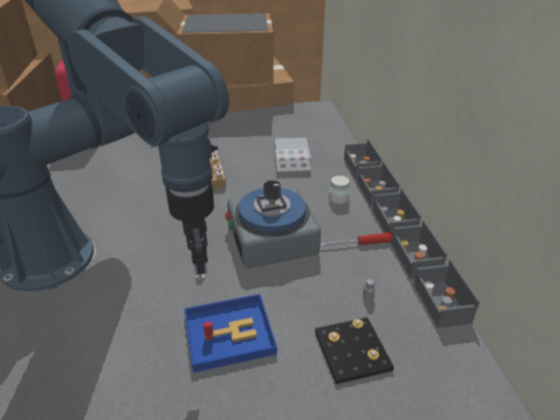

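```bash
python3 -c "
from h import *
print(ticket.hand_in())"
```

```text
the job is handed in; nothing more can be done
None
```

I loosened the knob to its stop, took the washer out by its red lug, laid it flat in the blue tray, and handed the job in at about 29 s of robot time.

- **Knob:** I turned it clockwise about 3.4 rad, letting the hand rise with it, until the torque jumped to 1.8 N m at the stop. The white mark shows about 3.35 rad of turn, within the expected 3.25 to 3.5. The vertical force stayed at about 3 N or less in every reading, and the sideways force reached about 8 N at one point.
- **Washer:** I raised it 9.4 mm and drew it out 71 mm before lifting further; only its own weight showed on the wrist. It touched the tray floor with about 6 N on the wrist. The last pictures show it flat near the tray's middle with the lug upright and the hand clear. In the last views, the other things that can be seen look unmoved.

Two things disagreed or went wrong along the way:

- **Fingertip position:** the fingertips stand about 36 mm behind the reported TCP. Because of that, my first grip attempt closed just above the knob and may have brushed its top, with a force reading of up to about 4 N. I measured the offset from the pictures and corrected for it from then on.
- **Tray centre:** the side camera placed it about 9 mm away in y from the wrist camera's estimate. I used the wrist value, which leaves ample room inside the tray.

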